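# Gauge the open joint in the leaning slabs

## Task

Take the wide gauge out of the wooden stand and push its steel blade down into the gap between the two leaning concrete slabs until the shoulders of its handle sit on the slabs, then let go and leave it there. Leave the narrow gauge standing in its slot and the two loose rocks (ore and schist) where they are.

Things in the scene. Friction and masses are not known exactly. Their poses are not given: they have to be found in the camera images.
- wide_gauge: Gauge, about 0.12 kg: flat steel blade 40 mm wide, 5 thick, 59 long, under a wooden handle 42 wide, 24 thick, 70 long. Origin mid-shoulder, where blade meets handle; z runs up the handle, y across the width, x through the thickness. It starts upright in either slot of the stand, blade inside, shoulder on the stand's top. Either face may go forward.
- narrow_gauge: The other gauge, same lengths and thicknesses but the blade only 20 mm and the handle 22 mm wide; same frame. It stands in the other slot of the stand and stays there.
- stand: Light wooden stand, fixed: base 90 x 164 mm, body 53 x 150 mm, top 72 mm high. Origin under its middle, z up, y along its length. Two upright slots, each 9 mm (x) by 45 mm (y) and 62 mm deep, centred about 38 mm either side of the middle along y. It stands left or right of the slabs.
- slabs: Two grey concrete slabs, each 30 mm thick, 110 wide, 85 long, leaning 35 degrees from vertical in a fixed plywood cradle (114 x 150 mm). Origin: middle of the gap's mouth, level with the slab tops, 105 mm up. z points out of the gap (up, leaning roughly toward the robot), x across it, y along it. Gap 9 mm (x; mouth chamfered to 15) by 90 mm (y, closed ends), 70 mm deep; the blade enters along -z.
- ore: loose reddish-green ore lump, 44 x 62 x 40 mm, between stand and slabs; origin under its middle
- schist: loose dark grey rock slab, 62 x 100 x 30 mm, lying in front of stand and slabs; origin under its middle
Things that resemble listed ones, but are neither listed nor needed, are in the scene too. Of the things that look like the part that bears slabs, the largest one is meant.

How it is judged (in metres and radians):
At the end, for the whole second after the job is handed in: The wide gauge rests in the gap: shoulder within 5 mm of the slab tops, 6 mm of the gap's middle plane, 30 mm of its middle lengthwise, within 0.12 rad of its direction; it is at rest. Narrow gauge within 20 mm, ore and schist within 30 mm of their starts (z of wide_gauge in the frame of slabs between -0.005 and 0.005 m and x of wide_gauge in the frame of slabs between -0.006 and 0.006 m and y of wide_gauge in the frame of slabs between -0.03 and 0.03 m and angle between the z axis of wide_gauge and the z axis of slabs, either way round below 0.12 rad and linear speed of wide_gauge below 0.01 m/s and distance of narrow_gauge from where it was at the start of the episode below 0.02 m and distance of each of ore, schist from where it was at the start of the episode below 0.03 m); the robot touches nothing.
It fails at once if the narrow gauge is moved more than 20 mm (distance of narrow_gauge from where it was at the start of the episode above 0.02 m).
It fails at once if the ore or the schist is moved more than 30 mm (distance of any of ore, schist from where it was at the start of the episode above 0.03 m).
It also fails if it takes over 45 s, if anything falls off the work surface, if the arm or the gripper's body presses on something with over 40 N, if the wrist force passes 120 N, or if a joint passes its speed limit or range.

## Robot

A 6-joint arm with a two-finger parallel gripper is mounted at the origin on a cart in front of the work surface, level with it; the furniture and walls round the work are solid. World frame = base frame: x ahead of the robot, y to its left, z up, the work surface at z = 0. Lengths are in m, angles in degrees, forces in N, time in s.
With the tool pointing down it reaches from about 0.325 to 0.9 m from the base axis. Payload 3.5 kg.
Tool frame: the origin (TCP) lies midway between the tips of the shut fingers; the grasp point (between the pads) lies 19 mm behind it; z points along the fingers, y is the direction in which the jaws open and shut (so a half turn about z gives the same grasp; the last joint's range is limited). The gripper opens to 85 mm and grips with 20 to 120 N. Pads are 22 mm wide; open, the fingers measure 114 mm over their backs; the gripper's body (76 mm by 85 mm) begins 54 mm behind the grasp point. The pads swing forward as they close: fully open they stand 13 mm farther back than shut.
Start: joints at [-78.117, 15.837, -1.513, 72.651, 0, 84.076], TCP at [0.191, -0.595, 0.231] pointing down, gripper open.
Joint ranges: [-178.77, 178.77], [-48.84, 107.48], [-61.69, 71.31], [-111.58, 123.2], [-90, 87.43], [-180, 180]. Speed limits (degrees/s): [147.25, 147.25, 180, 180, 180, 180].

## Interface

Orientations are given as a 3x3 rotation matrix whose columns are the frame's x, y, z axes.
In Python, from plant import arm gives the robot as it stands.
- The arm moves only by the tool carry_out, never from a script. Its arguments are lists of equal length, an entry for each row: "linear": the shift along the tool's x, y, z in mm, a list of three; "rotation": the turn, a rotation vector about the tool's x, y, z in rad, a list of three; "fingers": the closure, from 0 (fully open) to 1 (shut). In form: {"linear": [[tx, ty, tz], ...], "rotation": [[rx, ry, rz], ...], "fingers": [fingers, ...]}. A call has 1 to 8 rows; each row is the pose to reach, as a shift and turn from the pose commanded when the call began, along the tool's axes at that moment; what a row does not reach only later rows make up. A row lasts 1/8 s, in which the tool goes at most 62.5 mm and 10.7 degrees, less where a joint would pass 70% of its speed; a pose out of reach is approached as far as the arm can. A call with a gripper value outside its range is refused whole. The fingers move at their own pace and stop on an object; "newtons" is the grip in N (left out, the last holds). Time passes only in rows, so rows that repeat a pose let the fingers close. It gives the time, the measured TCP pose, the force and the opening at its end, in the units of the state.
- arm.sense(): the state, without advancing time (a new reading comes with each control period).
- arm.snapshot(name): name is "scene" or "top" or "wrist"; returns a dict with "frame" (400x640x3 uint8, blue, green, red), "z_map" (400x640 float32, m along the optical axis (not along the pixel's ray), 0 where there is no reading), "fx", "fy", "cx", "cy" (pixels), "rvec" (rotation vector, rad) and "tvec" (3), from world to camera coordinates, as OpenCV has them. Camera axes: x right, y down, z forward; pixel columns grow to the right and rows downward; lengths in m; the calibration is good to about 2 mm. The wrist camera is an equidistant fisheye: a pixel r from the principal point sees the ray r / f radians off the axis. A picture is of the moment at which its call begins.
- arm.finish_job(): hands the job in, once; it reports no verdict.
The state is a dict: "time_s": time; "joints": joint angles; "joint_vel": joint speeds; "tau": joint torques, N m; "eef_pos": TCP position; "orientation": TCP orientation; "contact_force": force on the tool from outside, world axes, zero at the start; "moment": the same for the moment, N m; "width": finger opening in m.
Only numpy, scipy, OpenCV 4.12 (cv2) and the standard library are available. Lean on these libraries where they do the work, as an engineer would, in place of code of your own. Each camera call takes 0.05 s, during which the arm holds its last target.

## Working session

There is one attempt and no reset: what is moved stays moved. The work goes in short steps, Python scripts to look and compute and a tool call to move; the robot and the scene stay as the last step left them, time stands still between calls to the robot, and variables do not carry over. Pictures are saved under pics/ and viewed, and the job is handed in when it is done.

Besides the shell and the picture viewer there is one more tool, called as a command line: name --argument value ..., lists and objects as JSON in quotes. carry_out: Moves the arm, as the interface text tells. Its arguments: {"type":"object","properties":{"linear":{"type":"array","items":{"type":"array","items":{"type":"number"}}},"rotation":{"type":"array","items":{"type":"array","items":{"type":"number"}}},"fingers":{"type":"array","items":{"type":"number"}},"newtons":{"type":"number"}},"required":["linear","rotation","fingers"]}

```bash
mkdir -p pics; ls
python3 - <<'E'
from plant import arm
import cv2,numpy as np,pickle
s=arm.sense(); print(s)
for n in ["scene","top","wrist"]:
    d=arm.snapshot(n); pickle.dump(d,open(f"{n}0.pkl","wb")); cv2.imwrite(f"pics/{n}0.png",d["frame"]); print(n,d["fx"],d["cx"],d["cy"],d["rvec"],d["tvec"])
E
```

```text
pics
{'time_s': 0.0, 'joints': array([-7.81187046e+01,  1.58799616e+01, -1.59683760e+00,  7.26509747e+01,
        2.12148279e-03,  8.40763255e+01]), 'joint_vel': array([ 0.01624916, -0.032023  ,  0.00765253,  0.08447088,  0.06560171,
        0.0295336 ]), 'tau': array([ 1.16438419e-03, -4.45509839e+01,  2.95203727e+01,  1.62765366e-02,
       -7.06058358e-05, -7.12828196e-07]), 'eef_pos': array([ 0.19096015, -0.59430479,  0.2301495 ]), 'orientation': array([[ 9.52102942e-01,  3.05777386e-01, -4.22904362e-04],
       [ 3.05777561e-01, -9.52100461e-01,  2.18991965e-03],
       [ 2.66980468e-04, -2.21434361e-03, -9.99997513e-01]]), 'contact_force': array([-0.17695284,  0.1962607 ,  0.22325623]), 'moment': array([ 0.04310865, -0.01801065, -0.00582097]), 'width': 0.08549782780101524}
scene 496.7586933028811 323.53314252163767 200.73935943349505 [ 0.66756361 -2.35808356  1.46583705] [0.4295228  0.20432292 0.91541157]
top 496.76504078687816 323.97154858019775 196.384489148414 [ 2.14122035 -2.20580893  0.12200032] [0.02979232 0.54410779 1.30918687]
wrist 309.70691628693146 316.2258080317449 203.74616074207518 [-2.32556343  1.69569664  0.2693549 ] [-0.62287724 -0.04007719  0.38007301]
```

View pics/scene0.png

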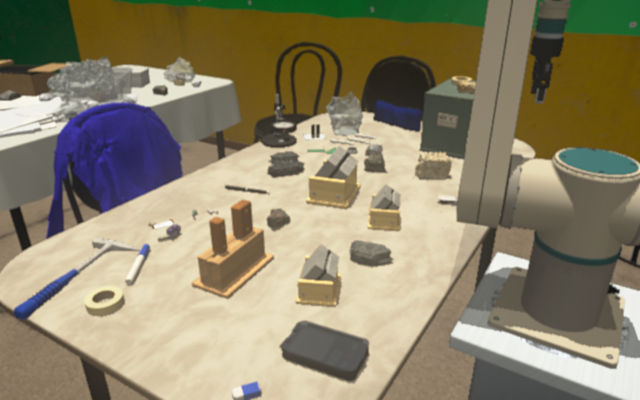

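View pics/top0.png

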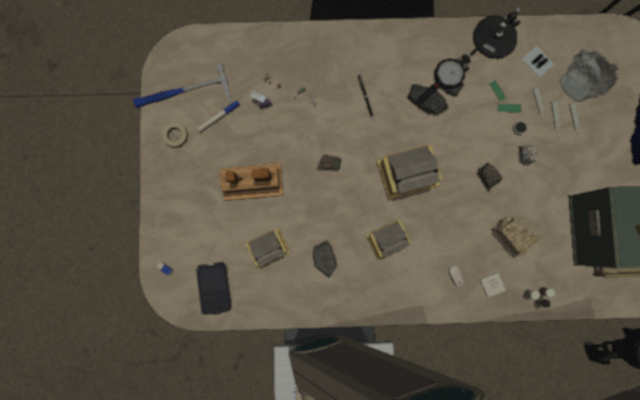

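View pics/wrist0.png

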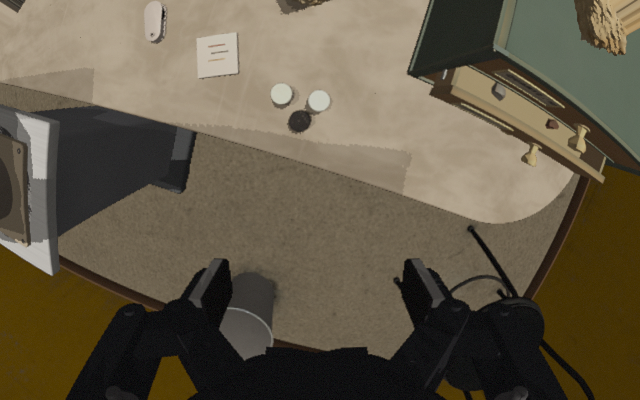

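Three cradles with slabs show in the top view, at (410,170), (389,239) and (267,247). The one at (410,170) is clearly the largest, so it is the one meant. There is one stand, at (252,182). The wide gauge looks like the right-hand handle at (262,174), and the narrow one is at (231,177). Next I'll check enlarged crops.

Run:
```python
import cv2,numpy as np,pickle
t=pickle.load(open("top0.pkl","rb"));s=pickle.load(open("scene0.pkl","rb"))
a=cv2.resize(t["frame"][130:220,360:460],None,fx=4,fy=4,interpolation=cv2.INTER_CUBIC)
b=cv2.resize(t["frame"][130:220,205:305],None,fx=4,fy=4,interpolation=cv2.INTER_CUBIC)
cv2.imwrite("pics/ctop.png",np.hstack([b,a]))
a=cv2.resize(s["frame"][190:300,185:285],None,fx=4,fy=4,interpolation=cv2.INTER_CUBIC)
b=cv2.resize(s["frame"][120:230,285:385],None,fx=4,fy=4,interpolation=cv2.INTER_CUBIC)
cv2.imwrite("pics/cscene.png",np.hstack([a,b]))
z=t["z_map"]
R=cv2.Rodrigues(t["rvec"])[0]
for p in [(262,174),(231,177),(252,190),(410,160),(410,185),(395,175),(350,200)]:
    u,v=p;d=z[v,u];c=np.array([(u-t["cx"])/t["fx"]*d,(v-t["cy"])/t["fy"]*d,d])
    print(p,R.T@(c-t["tvec"]))
```

```text
(262, 174) [0.59282782 0.16601844 0.14357411]
(231, 177) [0.58797007 0.24285518 0.14085647]
(252, 190) [0.56783152 0.20688066 0.02649993]
(410, 160) [ 0.62578454 -0.2103232   0.09412503]
(410, 185) [ 0.56135516 -0.2079889   0.08998394]
(395, 175) [ 0.58523649 -0.16692416  0.11265395]
(350, 200) [ 0.53570702 -0.05799634 -0.00204928]
```

View pics/ctop.png

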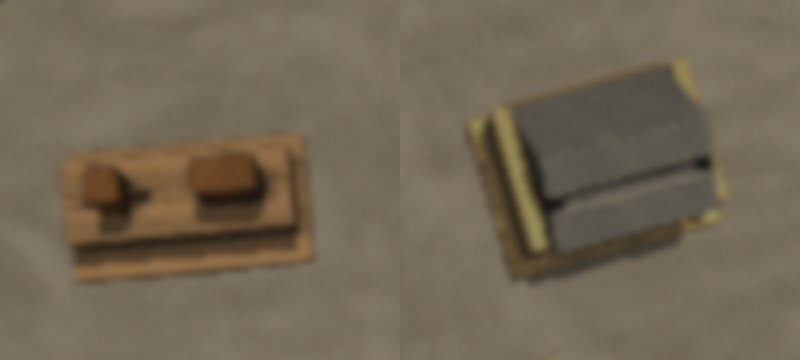

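View pics/cscene.png

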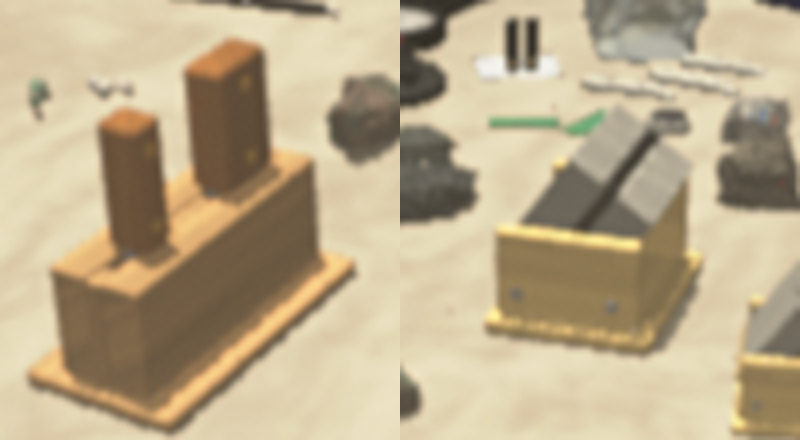

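The crops confirm it: the right-hand handle is the wide one, and the (410,170) cradle is the largest, with its gap running through about (407,176). Now I'll measure both with the depth maps.

```bash
cat > h.py <<'E'
import cv2,numpy as np,pickle
def cloud(d,fish=False):
    z=d["z_map"];v,u=np.mgrid[:400,:640]
    a=(u-d["cx"])/d["fx"];b=(v-d["cy"])/d["fy"]
    if fish:
        r=np.hypot(a,b)+1e-9;s=np.tan(np.minimum(r,1.45))/r;a=a*s;b=b*s
    P=np.stack([a*z,b*z,z],-1)
    R=cv2.Rodrigues(np.array(d["rvec"]))[0]
    W=(P-np.array(d["tvec"]).ravel())@R
    W[z<=0]=np.nan
    return W
E
python3 - <<'E'
from h import *
for n in ["top","scene"]:
    d=pickle.load(open(n+"0.pkl","rb"));W=cloud(d);P=W.reshape(-1,3)
    for nm,(x0,x1,y0,y1) in dict(wide=(.54,.66,.12,.2),nar=(.54,.66,.21,.27)).items():
        m=(P[:,0]>x0)&(P[:,0]<x1)&(P[:,1]>y0)&(P[:,1]<y1)&(P[:,2]>.132)
        q=P[m]; print(n,nm,len(q),q.mean(0).round(4),q.min(0).round(4),q.max(0).round(4),cv2.minAreaRect((q[:,:2]*1000).astype(np.float32)))
    m=(P[:,0]>.5)&(P[:,0]<.66)&(P[:,1]>.08)&(P[:,1]<.3)&(abs(P[:,2]-.072)<.006)
    q=P[m];print(n,"stand top",len(q),q[:,2].mean(),cv2.minAreaRect((q[:,:2]*1000).astype(np.float32)))
    # normals around slabs
    v=(W[...,0]>.48)&(W[...,0]<.72)&(W[...,1]>-.31)&(W[...,1]<-.1)&(W[...,2]>.06)
    dx=np.roll(W,-2,1)-np.roll(W,2,1);dy=np.roll(W,-2,0)-np.roll(W,2,0)
    N=np.cross(dx,dy);N/=np.linalg.norm(N,axis=-1,keepdims=True);N*=np.sign(N[...,2:])
    q=P[v.ravel()];nn=N.reshape(-1,3)[v.ravel()]
    print(len(q))
    for t in ([-.55,-.15,.82],[.78,.2,.57]):
        t=np.array(t)/np.linalg.norm(t)
        for it in range(5):
            s=(nn@t)>.93; 
            if s.sum()<10: break
            A=q[s];c=np.median(A,0);
            r=abs((A-c)@t)<.006;A=A[r];c=A.mean(0)
            t=np.linalg.svd(A-c)[2][2];t*=np.sign(t[2])
        print(n,"plane",len(A),c.round(4),t.round(4),np.degrees(np.arccos(t[2])),"res",np.std((A-c)@t))
E
```

```text
top wide 162 [0.5958 0.1718 0.14  ] [0.5837 0.1513 0.1342] [0.6087 0.1937 0.1447] ((596.0410766601562, 172.3231658935547), (23.920869827270508, 41.68108367919922), 4.5276031494140625)
top nar 86 [0.5913 0.2476 0.1399] [0.5795 0.2365 0.1322] [0.6038 0.2589 0.1476] ((591.957275390625, 248.16815185546875), (23.744693756103516, 22.6341495513916), 4.85650110244751)
top stand top 716 0.07055405386673198 ((593.6641845703125, 210.63516235351562), (53.603004455566406, 150.1619873046875), 3.646165132522583)
1918
top plane 329 [ 0.5823 -0.2229  0.1033] [-0.5652 -0.1349  0.8138] 35.52646855068448 res 0.0018657067349451065
top plane 520 [ 0.6318 -0.2131  0.091 ] [0.7941 0.1983 0.5746] 54.929717481630206 res 0.001221825910075353
scene wide 162 [0.5912 0.1765 0.1382] [0.5802 0.1509 0.1321] [0.6064 0.1944 0.1425] ((592.5662841796875, 172.88070678710938), (25.201536178588867, 42.879703521728516), 5.127261638641357)
scene nar 113 [0.5871 0.2507 0.1376] [0.5765 0.2373 0.1323] [0.6009 0.2603 0.1415] ((588.8759765625, 249.03494262695312), (25.51773452758789, 21.574953079223633), 6.158589839935303)
scene stand top 823 0.07010020858391483 ((591.4122314453125, 210.72958374023438), (54.6978645324707, 150.4373321533203), 3.3825199604034424)
1067
scene plane 257 [ 0.5812 -0.2199  0.1037] [-0.5557 -0.145   0.8186] 35.0521611889436 res 0.0011647924389386068
scene plane 11 [ 0.5939 -0.2479  0.1022] [0.9551 0.2382 0.1761] 79.85988313917962 res 0.0008537617915520747
```

Run:
```python
from h import *
n=np.radians
def frame(yaw,t=n(35)):
    zx=np.array([-np.sin(t)*np.cos(yaw),-np.sin(t)*np.sin(yaw),np.cos(t)])
    x=np.array([np.cos(t)*np.cos(yaw),np.cos(t)*np.sin(yaw),np.sin(t)]);return np.stack([x,np.cross(zx,x),zx],1)
for nm in ["top","scene"]:
    d=pickle.load(open(nm+"0.pkl","rb"));P=cloud(d).reshape(-1,3)
    R=frame(n(14.2));o=np.array([.582,-.221,.1035])
    m=(np.linalg.norm(P-o,axis=1)<.11);q=(P[m]-o)@R
    print(nm,np.median(q[(abs(q[:,2])<.005)&(abs(q[:,0])<.06)],0))
    for lo in np.arange(-.044,.06,.003):
        s=(q[:,0]>=lo)&(q[:,0]<lo+.003)&(abs(q[:,1])<.04)
        if s.sum()>3:print(f"{lo*1e3:.0f}: n{s.sum()} med {np.median(q[s,2])*1e3:.1f} min {q[s,2].min()*1e3:.1f}")
    s=(abs(q[:,2])<.006)&(abs(q[:,0])<.04)
    print("y range",np.percentile(q[s,1],[0,2,98,100]),"x",np.percentile(q[s,0],[0,2,98,100]))
    y=q[s,1]; print(np.histogram(y,np.arange(-.08,.08,.005)))
```

```text
top [ 1.57016510e-03 -2.73595966e-03  1.98082055e-05]
-38: n5 med -3.0 min -5.7
-35: n19 med -0.7 min -5.3
-32: n34 med 0.6 min -5.1
-29: n29 med 0.0 min -3.3
-26: n36 med -0.0 min -5.4
-23: n27 med 0.1 min -3.9
-20: n28 med 0.8 min -3.9
-17: n33 med 0.7 min -3.5
-14: n28 med -0.1 min -4.0
-11: n41 med 0.3 min -18.6
-8: n77 med -4.6 min -20.3
-5: n56 med -7.7 min -17.0
1: n4 med -3.9 min -4.9
4: n15 med -1.5 min -3.7
7: n32 med 0.2 min -5.8
10: n31 med -0.4 min -3.5
13: n32 med 0.4 min -3.1
16: n28 med 0.5 min -3.5
19: n33 med 0.5 min -3.5
22: n37 med 0.1 min -4.3
25: n23 med 0.8 min -2.5
28: n38 med 0.6 min -67.8
31: n304 med -41.0 min -93.9
34: n232 med -39.9 min -89.6
y range [-0.05924428 -0.05609111  0.05044852  0.05243056] x [-0.03710716 -0.03318032  0.03460478  0.03612626]
(array([ 0,  0,  0,  0, 32, 45, 54, 34, 47, 41, 44, 45, 38, 44, 40, 47, 41,
       40, 46, 42, 43, 42, 39, 46, 46, 48, 24,  0,  0,  0,  0]), array([-8.0000000e-02, -7.5000000e-02, -7.0000000e-02, -6.5000000e-02,
       -6.0000000e-02, -5.5000000e-02, -5.0000000e-02, -4.5000000e-02,
       -4.0000000e-02, -3.5
[... 1126 characters left out ...]
,  0,  0,  3, 16, 20, 21, 17, 19, 19, 17, 17, 20, 19, 21, 13, 17,
       22, 23, 21, 19, 18, 19, 20, 23, 44, 41,  0,  0,  0,  0]), array([-8.0000000e-02, -7.5000000e-02, -7.0000000e-02, -6.5000000e-02,
       -6.0000000e-02, -5.5000000e-02, -5.0000000e-02, -4.5000000e-02,
       -4.0000000e-02, -3.5000000e-02, -3.0000000e-02, -2.5000000e-02,
       -2.0000000e-02, -1.5000000e-02, -1.0000000e-02, -5.0000000e-03,
        6.9388939e-17,  5.0000000e-03,  1.0000000e-02,  1.5000000e-02,
        2.0000000e-02,  2.5000000e-02,  3.0000000e-02,  3.5000000e-02,
        4.0000000e-02,  4.5000000e-02,  5.0000000e-02,  5.5000000e-02,
        6.0000000e-02,  6.5000000e-02,  7.0000000e-02,  7.5000000e-02]))
```

```bash
cat >> h.py <<'E'
from scipy.spatial.transform import Rotation as Ro
def frame(yaw,t):
    z=np.array([-np.sin(t)*np.cos(yaw),-np.sin(t)*np.sin(yaw),np.cos(t)])
    x=np.array([np.cos(t)*np.cos(yaw),np.cos(t)*np.sin(yaw),np.sin(t)]);return np.stack([x,np.cross(z,x),z],1)
def toolR(F): # tool z=-Fz, tool y=Fx
    z=-F[:,2];y=F[:,0];return np.stack([np.cross(y,z),y,z],1)
def rel(s,p,R):
    R0=np.array(s["orientation"]);return (1000*R0.T@(np.array(p)-s["eef_pos"])).round(1),Ro.from_matrix(R0.T@R).as_rotvec().round(4)
E
python3 - <<'E'
from plant import arm
from h import *
s=arm.sense()
print(rel(s,[.594,.1725,.26],toolR(frame(np.radians(4.5),0))))
E
```

```text
(array([ 618.2, -607.1,  -28.4]), array([-1.3000e-03, -1.3000e-03, -1.3386e+00]))
```

carry_out --linear '[[44,-43,-28],[88,-87,-28],[132,-130,-28],[177,-174,-28],[221,-217,-28],[265,-260,-28],[309,-304,-28],[353,-347,-28]]' --rotation '[[0,0,-0.1],[0,0,-0.2],[0,0,-0.3],[0,0,-0.4],[0,0,-0.5],[0,0,-0.6],[0,0,-0.7],[0,0,-0.8]]' --fingers '[0,0,0,0,0,0,0,0]'

```text
time_s: 1.15
eef_pos: [0.4213, -0.1554, 0.2593]
orientation: [[0.441, 0.897, 0.0], [0.897, -0.441, -0.0], [-0.0, 0.001, -1.0]]
contact_force: [1.5, -0.4, -0.9]
width: 0.0851
```

Run:
```python
from plant import arm
from h import *
s=arm.sense();print(s["joints"].round(1),s["eef_pos"],s["time_s"])
print(rel(s,[.594,.1725,.26],toolR(frame(np.radians(4.5),0))))
```

```text
[-28.5  -3.1 -19.5  73.6  -0.   87.7] [ 0.42126828 -0.15537273  0.25929687] 1.15
(array([370.4,  10.3,  -0.7]), array([ 5.000e-04,  2.000e-04, -5.356e-01]))
```

carry_out --linear '[[50,1,-1],[100,3,-1],[150,4,-1],[200,6,-1],[250,7,-1],[300,8,-1],[345,10,-1],[370,10,-1]]' --rotation '[[0,0,-0.08],[0,0,-0.16],[0,0,-0.24],[0,0,-0.32],[0,0,-0.4],[0,0,-0.48],[0,0,-0.53],[0,0,-0.5356]]' --fingers '[0,0,0,0,0,0,0,0]'

```text
time_s: 2.15
eef_pos: [0.5945, 0.1719, 0.2596]
orientation: [[-0.078, 0.997, -0.001], [0.997, 0.078, 0.0], [0.0, -0.001, -1.0]]
contact_force: [-1.2, 0.2, 0.2]
width: 0.0854
```

Run:
```python
from plant import arm
from h import *
d=arm.snapshot("wrist");cv2.imwrite("pics/w1.png",d["frame"]);W=cloud(d,True);P=W.reshape(-1,3)
pickle.dump(d,open("w1.pkl","wb"))
s=arm.sense();print(s["joints"].round(1),s["eef_pos"],s["time_s"])
m=(P[:,0]>.54)&(P[:,0]<.66)&(P[:,1]>.12)&(P[:,1]<.21)&(abs(P[:,2]-.14)<.008)
q=P[m];print(len(q),q.mean(0),cv2.minAreaRect((q[:,:2]*1000).astype(np.float32)))
print(rel(s,[.594,.1725,.097],toolR(frame(np.radians(4.5),0))))
```

```text
[10.2 14.6  0.3 75.6  0.1 95.7] [0.59567686 0.17380542 0.25944161] 2.2
1182 [0.5956957  0.17419519 0.14124207] ((595.7510375976562, 172.62188720703125), (24.29911231994629, 40.61428451538086), 3.016322612762451)
(array([ -1.5,  -1.9, 162.4]), array([ 0.0009, -0.0022,  0.0005]))
```

View pics/w1.png

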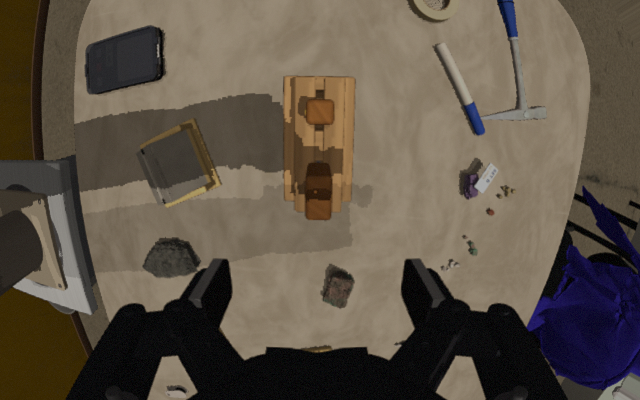

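The wrist view shows the wide handle at (318,200), centred between the open fingers, and the narrow gauge at (320,110), clear of them. Next I go down.

carry_out --linear '[[0,0,40],[0,0,80],[0,0,115],[0,0,140],[0,0,155],[0,0,162],[0,0,162],[0,0,162]]' --rotation '[[0,0,0],[0,0,0],[0,0,0],[0,0,0],[0,0,0],[0,0,0],[0,0,0],[0,0,0]]' --fingers '[0,0,0,0,0,0,0,0]'

```text
time_s: 3.2
eef_pos: [0.595, 0.1699, 0.0996]
orientation: [[-0.076, 0.997, 0.002], [0.997, 0.076, 0.0], [0.0, 0.002, -1.0]]
contact_force: [0.3, -1.4, -0.6]
width: 0.0853
```

carry_out --linear '[[0,0,0],[0,0,0],[0,0,0],[0,0,0],[0,0,0],[0,0,0],[0,0,0],[0,0,0]]' --rotation '[[0,0,0],[0,0,0],[0,0,0],[0,0,0],[0,0,0],[0,0,0],[0,0,0],[0,0,0]]' --fingers '[0.3,0.5,0.6,0.7,0.8,0.9,0.9,0.9]' --newtons 50

```text
time_s: 4.2
eef_pos: [0.5944, 0.1698, 0.0985]
orientation: [[-0.075, 0.997, 0.001], [0.997, 0.075, 0.0], [0.0, 0.001, -1.0]]
contact_force: [0.3, 0.9, -0.4]
width: 0.0237
```

carry_out --linear '[[0,0,-8],[0,0,-16],[0,0,-26],[0,0,-40],[0,0,-60],[0,0,-85],[0,0,-120],[0,0,-160]]' --rotation '[[0,0,0],[0,0,0],[0,0,0],[0,0,0],[0,0,0],[0,0,0],[0,0,0],[0,0,0]]' --fingers '[0.9,0.9,0.9,0.9,0.9,0.9,0.9,0.9]'

```text
time_s: 5.2
eef_pos: [0.5917, 0.1696, 0.2592]
orientation: [[-0.076, 0.997, -0.005], [0.997, 0.076, -0.0], [-0.0, -0.005, -1.0]]
contact_force: [0.5, 0.7, -0.9]
width: 0.0234
```

Run:
```python
from plant import arm
from h import *
d=arm.snapshot("wrist");cv2.imwrite("pics/w2.png",d["frame"]);pickle.dump(d,open("w2.pkl","wb"))
d=arm.snapshot("scene");cv2.imwrite("pics/s2.png",d["frame"]);pickle.dump(d,open("s2.pkl","wb"))
s=arm.sense();print(s["joints"].round(1),s["eef_pos"],s["time_s"],s["width"],s["contact_force"])
F=frame(np.radians(14.2),np.radians(35));o=np.array([.582,-.221,.1035])+F@[-.0012,-.003,0]
print(o)
R=toolR(F)
print(rel(s,o+F[:,2]*(.0255+.16),R))
```

```text
[10.  14.1  0.3 75.7  0.  95.6] [0.59567221 0.1703114  0.26460479] 5.3 0.02303198196882607 [ 1.07485566 -0.56256694 -0.56230805]
[ 0.58178297 -0.22414947  0.10281171]
(array([-410.5, -148.7,    8.3]), array([-0.6018,  0.0521, -0.1666]))
```

View pics/w2.png

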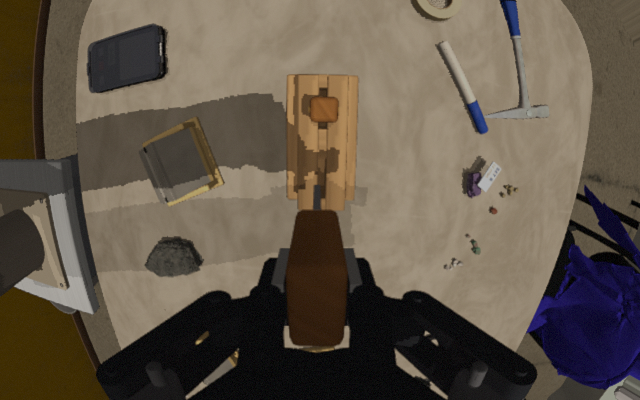

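View pics/s2.png

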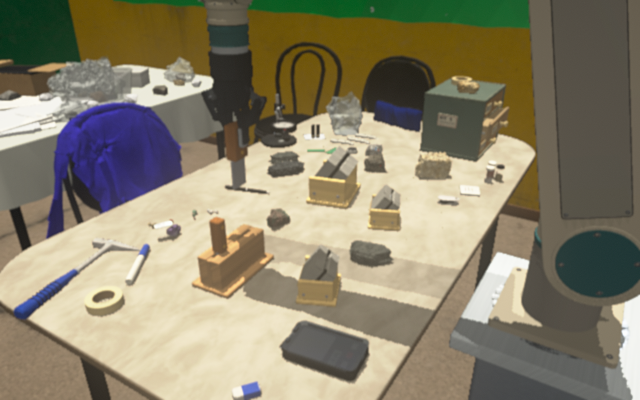

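The gauge is held and out of the stand, with its steel blade visible at (238,170) in the scene view. The narrow gauge is still in its slot at (218,235). Next I move it over the slabs and tilt it.

carry_out --linear '[[-40,-15,0],[-85,-30,0],[-130,-47,0],[-175,-63,0],[-220,-80,0],[-265,-96,0],[-310,-112,0],[-350,-127,0]]' --rotation '[[-0.06,0.005,-0.016],[-0.12,0.01,-0.033],[-0.18,0.015,-0.05],[-0.24,0.02,-0.066],[-0.3,0.025,-0.083],[-0.38,0.033,-0.105],[-0.46,0.04,-0.127],[-0.54,0.047,-0.15]]' --fingers '[0.9,0.9,0.9,0.9,0.9,0.9,0.9,0.9]'

```text
time_s: 6.3
eef_pos: [0.4918, -0.189, 0.2576]
orientation: [[-0.229, 0.834, 0.501], [0.973, 0.193, 0.124], [0.006, 0.516, -0.856]]
contact_force: [0.7, -0.2, -1.5]
width: 0.0234
```

```bash
cat > g.py <<'E'
from h import *
F=frame(np.radians(14.2),np.radians(35));o=np.array([.582,-.221,.1035])+F@[-.0012,-.003,0]
def go(s,h,dx=0,dy=0):
    r=rel(s,o+F@[dx,dy,.0255+h],toolR(F));print("cmd",r[0].tolist(),r[1].tolist())
    p=F.T@(s["eef_pos"]-o);print("in slab",p.round(4),"j",s["joints"].round(1),"t",s["time_s"],"F",s["contact_force"].round(1),"w",s["width"])
E
python3 - <<'E'
from plant import arm
from g import *
go(arm.sense(),.16)
E
```

```text
cmd [-56.7, -24.3, -11.7] [-0.0683, 0.0037, -0.0172]
in slab [0.0244 0.0562 0.1719] j [-42.   -9.  -30.7  49.7  25.3  39. ] t 6.3 F [ 0.7 -0.2 -1.5] w 0.023428928466839572
```

carry_out --linear '[[-20,-8,-4],[-40,-17,-8],[-57,-24,-12],[-57,-24,-12],[-57,-24,-12]]' --rotation '[[-0.023,0,-0.006],[-0.046,0.002,-0.012],[-0.068,0.004,-0.017],[-0.068,0.004,-0.017],[-0.068,0.004,-0.017]]' --fingers '[0.9,0.9,0.9,0.9,0.9]'

```text
time_s: 6.92
eef_pos: [0.4802, -0.2493, 0.2553]
orientation: [[-0.245, 0.796, 0.554], [0.97, 0.2, 0.141], [0.001, 0.572, -0.821]]
contact_force: [0.3, 0.4, 0.1]
width: 0.0232
```

Run:
```python
from plant import arm
from g import *
s=arm.sense();go(s,.16)
for n in ["wrist","top","scene"]:
    d=arm.snapshot(n);pickle.dump(d,open(n+"3.pkl","wb"));cv2.imwrite(f"pics/{n}3.png",d["frame"])
go(arm.sense(),.16)
print(arm.sense()["orientation"].T@F)
```

```text
cmd [-0.6, -1.8, -0.6] [-0.0024, -0.0008, -0.0012]
in slab [0.0018 0.0006 0.1849] j [-50.9  -6.  -29.5  50.2  31.3  29.5] t 6.925 F [0.3 0.4 0.1] w 0.023230938593562664
cmd [-0.4, -2.5, -0.4] [-0.0017, -0.0002, 0.0005]
in slab [0.0025 0.0004 0.1851] j [-50.9  -6.  -29.5  50.1  31.3  29.5] t 7.075 F [-0.3 -0.1 -0.5] w 0.023509540442672172
[[-5.49354873e-04  9.99999837e-01  1.56311772e-04]
 [ 9.99998484e-01  5.49612432e-04 -1.65247969e-03]
 [-1.65256533e-03  1.55403737e-04 -9.99998622e-01]]
```

View pics/wrist3.png

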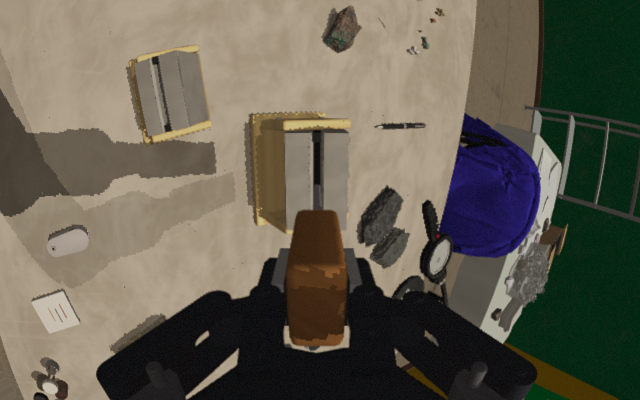

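View pics/scene3.png

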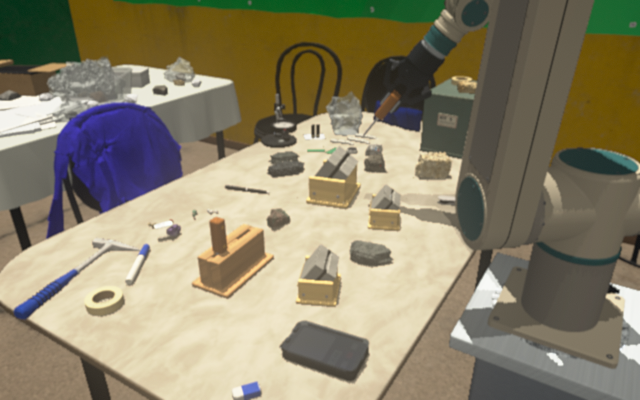

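The wrist view shows the gap line at (318,170), running in line with the held handle at (318,225). I'll measure the offset between gap and handle in this one view.

Run:
```python
from g import *
d=pickle.load(open("wrist3.pkl","rb"));W=cloud(d,True)
q=(W-o)@F
# slab end faces
m=(abs(q[...,2])<.004)&(abs(q[...,0])<.045)&(abs(q[...,1])<.07)
m[:, :]&=True
A=W[m];c=A.mean(0);t=np.linalg.svd(A-c)[2][2];t*=np.sign(t[2]);print("plane n in F",F.T@t,"z off",(F.T@(c-o)),len(A))
for v in range(135,212,8):
    r=q[v];ok=m[v]
    # print row edges
    xs=r[ok][:,0]; us=np.where(ok)[0]
    g=np.where(np.diff(us)>3)[0]
    print(v,us.min(),us.max(),[(us[i],us[i+1],r[us[i],0].round(4),r[us[i+1],0].round(4)) for i in g],"outer",xs.min().round(4),xs.max().round(4),"y",r[ok][:,1].mean().round(3))
y=q[m][:,1];print("y range",np.percentile(y,[0,1,99,100]))
# handle
for v in (215,225,240):
    k=np.where(abs(np.arange(640)-318)<50)[0];r=q[v,k];ok=r[:,2]>.15
    print("handle",v,k[ok].min(),k[ok].max(),r[ok][:,0].min().round(4),r[ok][:,0].max().round(4),r[ok].mean(0).round(4))
im=cv2.resize(d["frame"][100:260,240:400],None,fx=3.7,fy=3.7,interpolation=cv2.INTER_CUBIC);cv2.imwrite("pics/w3c.png",im)
```

```text
plane n in F [8.68998336e-04 5.43315658e-03 9.99984863e-01] z off [0.00060357 0.0088563  0.00161438] 4774
135 284 348 [] outer -0.0331 0.0342 y 0.051
143 284 348 [(np.int64(312), np.int64(322), np.float64(-0.0036), np.float64(0.0069))] outer -0.0333 0.0344 y 0.042
151 284 348 [(np.int64(312), np.int64(322), np.float64(-0.0037), np.float64(0.007))] outer -0.0334 0.0347 y 0.034
159 285 349 [(np.int64(312), np.int64(322), np.float64(-0.0037), np.float64(0.007))] outer -0.0325 0.0358 y 0.025
167 285 347 [(np.int64(312), np.int64(320), np.float64(-0.0038), np.float64(0.0048))] outer -0.0327 0.0338 y 0.016
175 285 347 [(np.int64(312), np.int64(320), np.float64(-0.0038), np.float64(0.0049))] outer -0.0331 0.0339 y 0.008
183 285 348 [(np.int64(312), np.int64(320), np.float64(-0.0039), np.float64(0.0049))] outer -0.0331 0.0354 y -0.001
191 285 348 [(np.int64(312), np.int64(320), np.float64(-0.0039), np.float64(0.0049))] outer -0.0335 0.0356 y -0.01
199 286 346 [(np.int64(312), np.int64(320), np.float64(-0.0039), np.float64(0.0049))] outer -0.0326 0.0336 y -0.019
207 286 346 [(np.int64(312), np.int64(322), np.float64(-0.004), np.float64(0.0072))] outer -0.0328 0.0337 y -0.029
y range [-0.05545999 -0.05153431  0.05357735  0.05406841]
handle 215 296 337 -0.01 0.0127 [0.0015 0.0236 0.1719]
handle 225 293 339 -0.0108 0.0132 [0.0015 0.0232 0.1855]
handle 240 291 341 -0.0102 0.0128 [0.0014 0.0232 0.2034]
```

View pics/w3c.png

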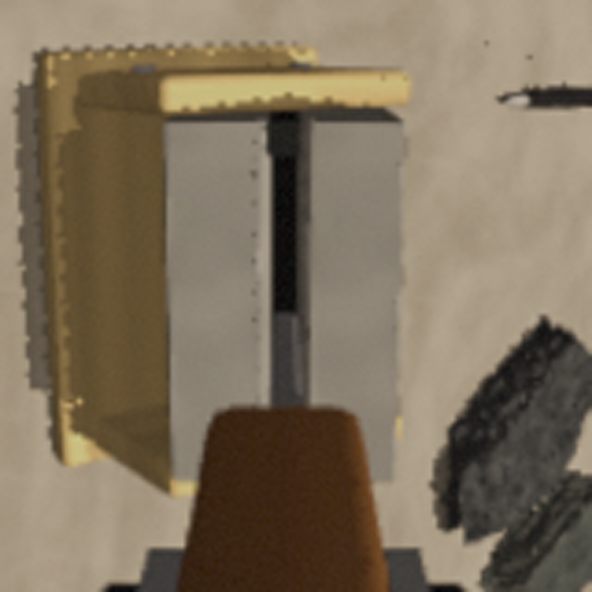

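The handle sits about 0.8 mm to +x of the gap's middle, and the angle between them is under 0.5°. I'll shift by 1 mm and advance until the blade tip is just above the mouth.

carry_out --linear '[[0,-1,20],[0,-1,45],[0,-1,70],[0,-1,84],[0,-1,92],[0,-1,92],[0,-1,92]]' --rotation '[[0,0,0],[0,0,0],[0,0,0],[0,0,0],[0,0,0],[0,0,0],[0,0,0]]' --fingers '[0.9,0.9,0.9,0.9,0.9,0.9,0.9]' --newtons 50

```text
time_s: 7.95
eef_pos: [0.5313, -0.2382, 0.1808]
orientation: [[-0.245, 0.794, 0.556], [0.97, 0.201, 0.139], [-0.002, 0.573, -0.82]]
contact_force: [-0.8, 0.6, -0.9]
width: 0.0238
```

```bash
cat > look.py <<'E'
from plant import arm
from g import *
import sys
k=sys.argv[1]
d=arm.snapshot("wrist");pickle.dump(d,open(f"wr{k}.pkl","wb"))
W=cloud(d,True);q=(W-o)@F
m=(abs(q[...,2])<.004)&(abs(q[...,0])<.045)&(abs(q[...,1])<.07)
print("slab plane z",q[m][:,2].mean())
for v in range(110,215,12):
    us=np.where(m[v])[0];r=q[v]
    if len(us)<5: continue
    g=np.where(np.diff(us)>3)[0]
    print(v,[(us[i],us[i+1],r[us[i],0].round(4),r[us[i+1],0].round(4)) for i in g],"outer",r[us[0],0].round(4),r[us[-1],0].round(4),"y",r[us][:,1].mean().round(3))
for v in (225,240):
    k2=np.where(abs(np.arange(640)-318)<50)[0];r=q[v,k2];z=np.median(r[24:70,2]);ok=abs(r[:,2]-z)<.02
    print("handle",r[ok][:,0].min().round(4),r[ok][:,0].max().round(4),r[ok].mean(0).round(4))
cv2.imwrite(f"pics/look{k}.png",d["frame"])
s=d=arm.snapshot("scene");c=cv2.resize(s["frame"][110:230,270:430],None,fx=4,fy=4,interpolation=cv2.INTER_CUBIC);cv2.imwrite(f"pics/lookS{k}.png",c)
go(arm.sense(),0)
E
python3 look.py 4
```

```text
slab plane z 0.0016268273815841447
146 [] outer -0.0325 0.0346 y 0.049
158 [(np.int64(310), np.int64(322), np.float64(-0.0035), np.float64(0.0057))] outer -0.0328 0.036 y 0.039
170 [(np.int64(310), np.int64(322), np.float64(-0.0036), np.float64(0.0058))] outer -0.0331 0.0344 y 0.03
182 [(np.int64(310), np.int64(322), np.float64(-0.0036), np.float64(0.0059))] outer -0.0329 0.0357 y 0.02
194 [(np.int64(310), np.int64(322), np.float64(-0.0037), np.float64(0.0059))] outer -0.0331 0.0342 y 0.01
206 [(np.int64(310), np.int64(322), np.float64(-0.0038), np.float64(0.0059))] outer -0.0326 0.0349 y 0.0
handle -0.0108 0.0133 [0.0013 0.0215 0.0946]
handle -0.0103 0.0129 [0.0013 0.0215 0.1123]
cmd [1.5, -1.7, 68.5] [-0.0006, 0.0022, 0.0003]
in slab [ 0.0018 -0.0013  0.094 ] j [-45.    1.  -33.1  36.2  29.4  36. ] t 8.05 F [ 0.8 -0.1  0.1] w 0.023449075238632766
```

View pics/look4.png

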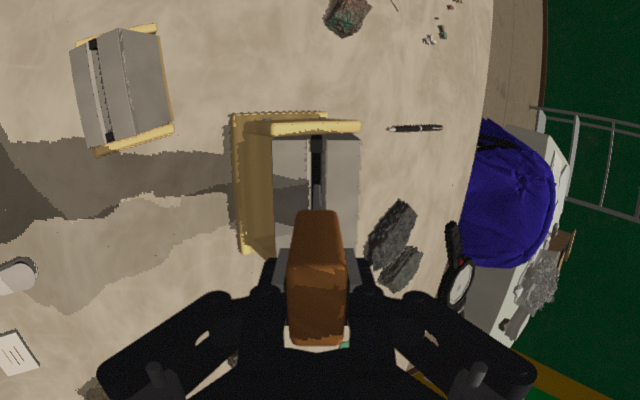

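View pics/lookS4.png

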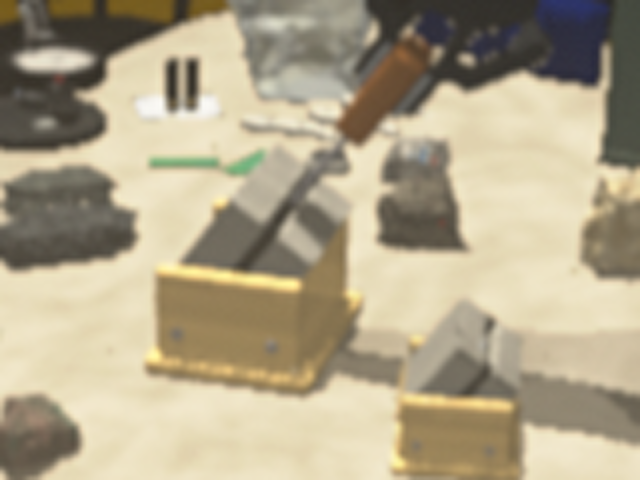

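The blade is lined up with the mouth to within about 0.5 mm in both views. I'll insert it slowly and watch the force.

carry_out --linear '[[0,0,5],[0,0,10],[0,0,15],[0,0,20],[0,0,25],[0,0,30]]' --rotation '[[0,0,0],[0,0,0],[0,0,0],[0,0,0],[0,0,0],[0,0,0]]' --fingers '[0.9,0.9,0.9,0.9,0.9,0.9]'

```text
time_s: 8.8
eef_pos: [0.5479, -0.2334, 0.155]
orientation: [[-0.245, 0.795, 0.555], [0.97, 0.201, 0.14], [-0.001, 0.572, -0.82]]
contact_force: [-0.3, 0.1, -0.4]
width: 0.0235
```

```bash
python3 look.py 5
```

```text
slab plane z 0.0016396462680435917
146 [] outer -0.033 0.035 y 0.053
158 [] outer -0.0331 0.0355 y 0.045
170 [(np.int64(310), np.int64(324), np.float64(-0.0036), np.float64(0.0059))] outer -0.0326 0.035 y 0.037
182 [(np.int64(310), np.int64(324), np.float64(-0.0036), np.float64(0.006))] outer -0.0331 0.0353 y 0.028
194 [(np.int64(310), np.int64(324), np.float64(-0.0037), np.float64(0.006))] outer -0.0327 0.0349 y 0.02
206 [(np.int64(310), np.int64(323), np.float64(-0.0037), np.float64(0.0055))] outer -0.0331 0.0353 y 0.011
handle -0.0113 0.0126 [0.0007 0.022  0.0636]
handle -0.0109 0.0122 [0.0007 0.022  0.0815]
cmd [0.4, -0.8, 37.2] [-0.0019, 0.0001, -0.0003]
in slab [ 0.0008 -0.0004  0.0627] j [-43.2   3.8 -33.8  31.8  28.8  38. ] t 8.9 F [ 0.1  0.1 -1. ] w 0.02331881114235046
```

View pics/lookS5.png

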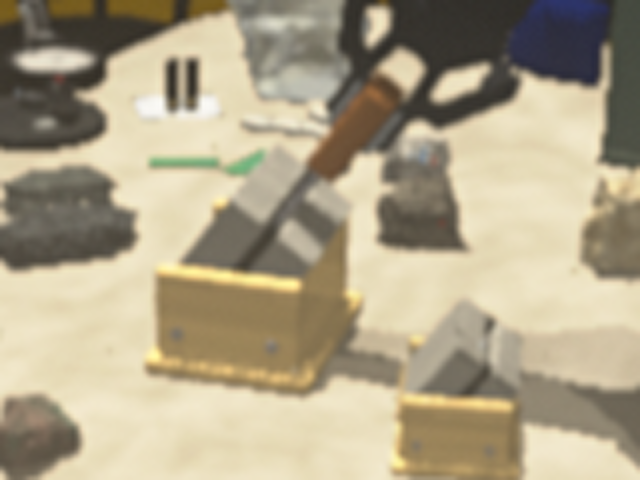

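The blade is entering the gap (about 22 mm in) with no contact force. I'll carry on.

carry_out --linear '[[0,0,5],[0,0,10],[0,0,15],[0,0,20],[0,0,25],[0,0,29],[0,0,32],[0,0,32]]' --rotation '[[0,0,0],[0,0,0],[0,0,0],[0,0,0],[0,0,0],[0,0,0],[0,0,0],[0,0,0]]' --fingers '[0.9,0.9,0.9,0.9,0.9,0.9,0.9,0.9]'

```text
time_s: 9.9
eef_pos: [0.5655, -0.229, 0.1288]
orientation: [[-0.245, 0.795, 0.555], [0.97, 0.201, 0.14], [-0.0, 0.572, -0.82]]
contact_force: [-0.3, 0.9, -0.3]
width: 0.0236
```

```bash
python3 look.py 6
```

```text
slab plane z 0.0015744359246046436
158 [] outer -0.0324 0.0351 y 0.05
170 [(np.int64(308), np.int64(325), np.float64(-0.0041), np.float64(0.0056))] outer -0.033 0.0349 y 0.044
182 [(np.int64(308), np.int64(325), np.float64(-0.0042), np.float64(0.0057))] outer -0.0324 0.0354 y 0.036
194 [(np.int64(310), np.int64(325), np.float64(-0.0032), np.float64(0.0057))] outer -0.0334 0.035 y 0.029
206 [(np.int64(319), np.int64(325), np.float64(0.0022), np.float64(0.0058))] outer -0.0327 0.0347 y 0.022Traceback (most recent call last):
  File "look.py", line 16, in <module>
    print("handle",r[ok][:,0].min().round(4),r[ok][:,0].max().round(4),r[ok].mean(0).round(4))
                   ~~~~~~~~~~~~~~^^
    return umr_minimum(a, axis, None, out, keepdims, initial, where)
ValueError: zero-size array to reduction operation minimum which has no identity
```

carry_out --linear '[[0,0,1],[0,0,2],[0,0,3],[0,0,4]]' --rotation '[[0,0,0],[0,0,0],[0,0,0],[0,0,0]]' --fingers '[0.9,0.9,0.9,0.9]'

```text
time_s: 10.45
eef_pos: [0.5674, -0.2287, 0.1265]
orientation: [[-0.244, 0.795, 0.555], [0.97, 0.201, 0.139], [-0.001, 0.572, -0.82]]
contact_force: [-14.5, -0.5, 14.4]
width: 0.0235
```

carry_out --linear '[[0,0,0.5],[0,0,1]]' --rotation '[[0,0,0],[0,0,0]]' --fingers '[0.9,0.9]'

```text
time_s: 10.7
eef_pos: [0.5675, -0.2287, 0.1265]
orientation: [[-0.244, 0.795, 0.555], [0.97, 0.2, 0.139], [-0.001, 0.572, -0.82]]
contact_force: [-19.6, 1.6, 18.6]
width: 0.0232
```

```bash
sed -i '/^for v in (225/,/print("handle/d' look.py; python3 look.py 7
```

```text
slab plane z 0.0016155789862630206
158 [] outer -0.0333 0.0357 y 0.051
170 [] outer -0.0328 0.0352 y 0.044
182 [(np.int64(308), np.int64(325), np.float64(-0.0038), np.float64(0.0059))] outer -0.0328 0.0347 y 0.037
194 [(np.int64(308), np.int64(325), np.float64(-0.0039), np.float64(0.0059))] outer -0.0331 0.0353 y 0.03
206 [(np.int64(308), np.int64(313), np.float64(-0.004), np.float64(-0.0011)), (np.int64(319), np.int64(324), np.float64(0.0025), np.float64(0.0054))] outer -0.0328 0.0351 y 0.023
cmd [0.9, -1.3, 2.5] [-0.0016, 0.0015, -0.0012]
in slab [ 0.0013 -0.0009  0.028 ] j [-41.2   7.1 -34.3  26.9  28.   40.2] t 10.8 F [-16.3   0.6  15.6] w 0.02358223159675279
```

View pics/lookS7.png

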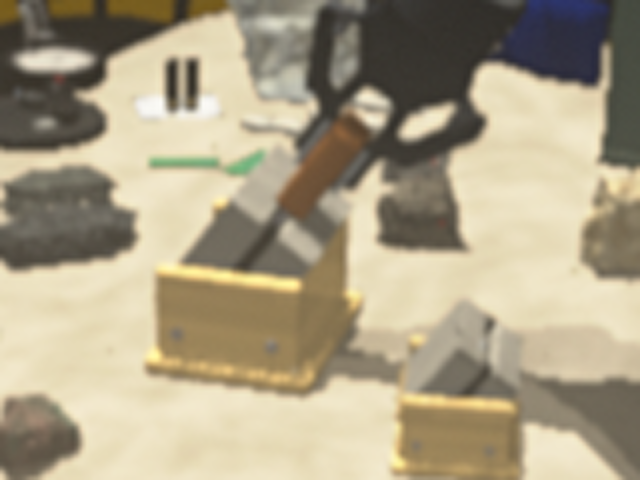

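View pics/look7.png

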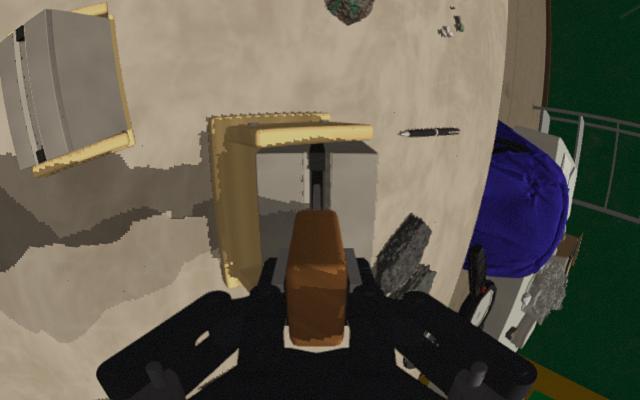

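Contact is about 22 N along the gap's axis, with the shoulder at the slab plane to within 1 mm, so it is seated. I'll ease the load off, open, and then look.

carry_out --linear '[[0,0,-1],[0,0,-2],[0,0,-2],[0,0,-2],[0,0,-2],[0,0,-2],[0,0,-2],[0,0,-2]]' --rotation '[[0,0,0],[0,0,0],[0,0,0],[0,0,0],[0,0,0],[0,0,0],[0,0,0],[0,0,0]]' --fingers '[0.9,0.9,0.6,0.4,0.2,0,0,0]' --newtons 20

```text
time_s: 11.8
eef_pos: [0.5672, -0.2287, 0.1266]
orientation: [[-0.245, 0.795, 0.555], [0.97, 0.201, 0.14], [-0.001, 0.572, -0.82]]
contact_force: [0.4, 0.9, 0.3]
width: 0.0856
```

```bash
python3 look.py 8
```

```text
slab plane z 0.0016998710573540238
158 [] outer -0.0324 0.0353 y 0.051
170 [] outer -0.0334 0.0351 y 0.044
182 [(np.int64(308), np.int64(325), np.float64(-0.004), np.float64(0.0057))] outer -0.033 0.0348 y 0.037
194 [(np.int64(308), np.int64(325), np.float64(-0.004), np.float64(0.0058))] outer -0.0333 0.0351 y 0.03
206 [(np.int64(308), np.int64(325), np.float64(-0.0041), np.float64(0.0059))] outer -0.0332 0.0349 y 0.023
cmd [0.8, -1.1, 2.8] [-0.0014, 0.001, -0.0001]
in slab [ 0.0012 -0.0008  0.0283] j [-41.2   7.1 -34.3  26.9  28.1  40.1] t 11.9 F [-0.2  0.9  0.3] w 0.08511640697437957
```

View pics/look8.png

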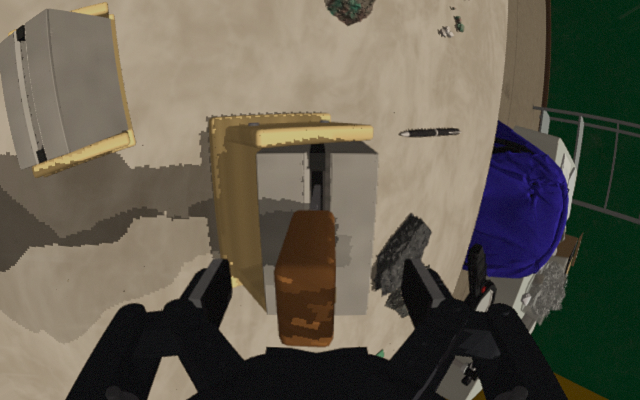

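View pics/lookS8.png

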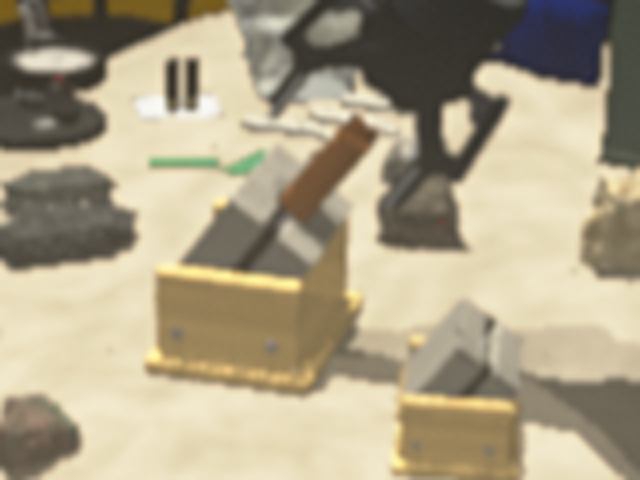

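The gauge is released and leans slightly toward the lower slab, with its handle at (306,280) in the wrist view. I'll retreat along the tool axis and measure it.

carry_out --linear '[[0,0,-10],[0,0,-25],[0,0,-45],[0,0,-70],[0,0,-95],[0,0,-120],[0,0,-140],[0,0,-140]]' --rotation '[[0,0,0],[0,0,0],[0,0,0],[0,0,0],[0,0,0],[0,0,0],[0,0,0],[0,0,0]]' --fingers '[0,0,0,0,0,0,0,0]'

```text
time_s: 12.9
eef_pos: [0.4896, -0.2497, 0.2442]
orientation: [[-0.243, 0.793, 0.558], [0.97, 0.202, 0.136], [-0.005, 0.574, -0.819]]
contact_force: [-0.8, -0.3, -1.2]
width: 0.0856
```

```bash
python3 look.py 9
python3 - <<'E'
from g import *
d=pickle.load(open("wr9.pkl","rb"));W=cloud(d,True);q=((W-o)@F).reshape(-1,3)
m=(abs(q[:,0])<.04)&(abs(q[:,1])<.05)&(q[:,2]>.008)&(q[:,2]<.08)
h=q[m];print(len(h),h.min(0),h.max(0))
for lo in np.arange(.006,.08,.008):
    r=h[(h[:,2]>=lo)&(h[:,2]<lo+.008)]
    if len(r)>5: print(round(lo,3),len(r),r[:,0].min().round(4),r[:,0].max().round(4),r[:,1].min().round(4),r[:,1].max().round(4))
E
```

```text
slab plane z 0.0016942057403551154
134 [] outer -0.0329 0.0344 y 0.049
146 [(np.int64(310), np.int64(319), np.float64(-0.0039), np.float64(0.0052))] outer -0.0323 0.0346 y 0.037
158 [(np.int64(310), np.int64(319), np.float64(-0.0039), np.float64(0.0053))] outer -0.0326 0.036 y 0.025
170 [(np.int64(297), np.int64(325), np.float64(-0.0173), np.float64(0.0114))] outer -0.0339 0.034 y 0.012
182 [(np.int64(294), np.int64(325), np.float64(-0.0206), np.float64(0.0115))] outer -0.0321 0.0345 y -0.0
194 [(np.int64(294), np.int64(324), np.float64(-0.0209), np.float64(0.0106))] outer -0.0335 0.0338 y -0.013
206 [(np.int64(294), np.int64(324), np.float64(-0.0211), np.float64(0.0107))] outer -0.034 0.0341 y -0.027
cmd [1.1, -1.3, 143.2] [-0.001, 0.002, -0.0]
in slab [ 0.0014 -0.0008  0.1687] j [-49.9  -4.9 -30.4  47.4  31.   30.7] t 13.0 F [ 0.8 -0.9 -0.4] w 0.08555412553871893
1714 [-0.01550695 -0.01903753  0.00815217] [0.01029429 0.02288047 0.07425332]
0.006 30 -0.0117 0.0103 0.0045 0.0219
0.014 40 -0.0122 0.0101 -0.0011 0.0225
0.022 29 -0.0118 0.0088 0.0201 0.0226
0.03 53 -0.0125 0.0086 0.0203 0.0226
0.038 38 -0.0138 0.0085 0.0201 0.0222
0.046 46 -0.0141 0.0084 0.0192 0.0226
0.054 62 -0.0137 0.0082 0.0192 0.0229
0.062 164 -0.0155 0.0083 -0.019 0.0225
0.07 1252 -0.015 0.0073 -0.0187 0.0221
```

View pics/look9.png

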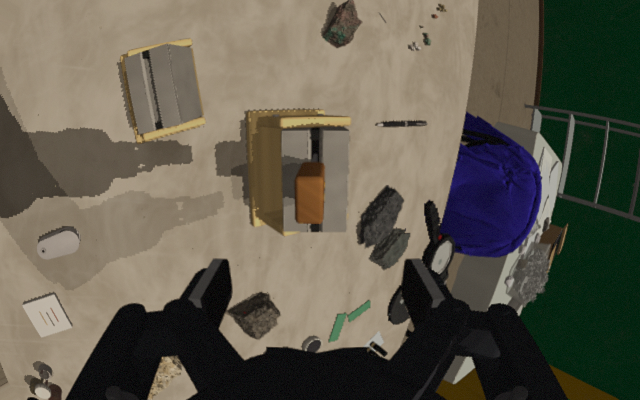

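View pics/lookS9.png

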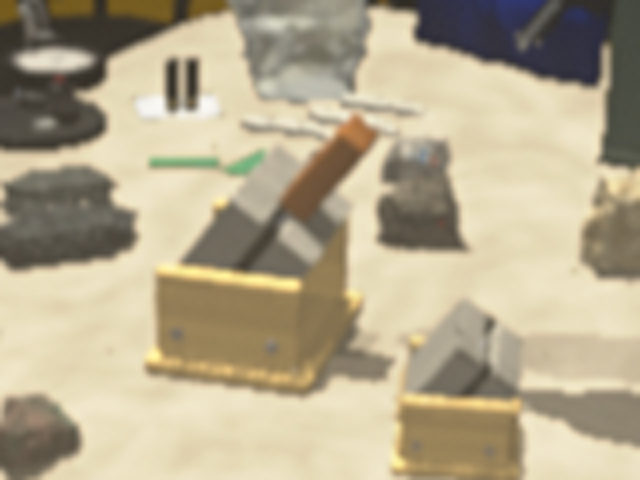

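Run:
```python
from plant import arm
from g import *
d=pickle.load(open("wr9.pkl","rb"));q=((cloud(d,True)-o)@F).reshape(-1,3)
m=(abs(q[:,0]+.004)<.008)&(abs(q[:,1])<.015)&(q[:,2]>.06);print("handle top z rel slab plane",np.median(q[m][:,2])-.0017)
t=arm.snapshot("top");t0=pickle.load(open("top0.pkl","rb"))
for k,x in (("now",t),("start",t0)):
    P=cloud(x).reshape(-1,3)
    for n,(x0,x1,y0,y1,zz) in dict(nar=(.54,.66,.21,.29,.13),ore=(.56,.68,-.06,.04,.012),schist=(.33,.48,-.06,.08,.01)).items():
        s=(P[:,0]>x0)&(P[:,0]<x1)&(P[:,1]>y0)&(P[:,1]<y1)&(P[:,2]>zz);print(k,n,s.sum(),P[s].mean(0).round(4) if s.any() else None)
cv2.imwrite("pics/topend.png",t["frame"]); print(arm.sense()["joint_vel"].round(2))
```

```text
handle top z rel slab plane 0.25088795662792585
now nar 90 [0.5909 0.2473 0.1396]
now ore 263 [ 0.6383 -0.0021  0.0275]
now schist 591 [0.3806 0.0196 0.025 ]
start nar 90 [0.591  0.2474 0.1395]
start ore 265 [ 0.6382 -0.002   0.0274]
start schist 590 [0.3807 0.0196 0.0248]
[ 0.31  0.69 -0.54  0.03  0.01  0.02]
```

View pics/topend.png

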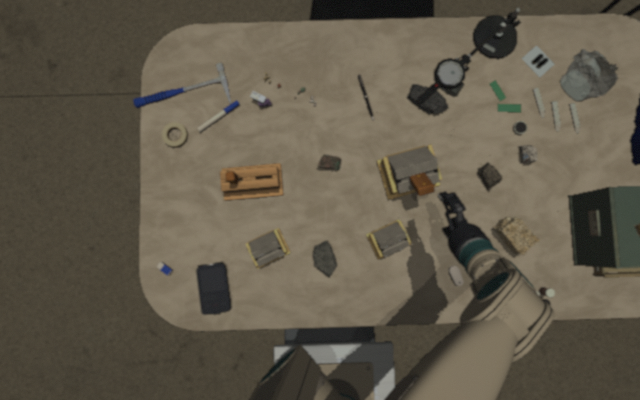

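The top view shows the gauge in the slabs at (422,183), with the narrow gauge, ore and schist unmoved. The handle-top figure of 0.251 m also counted gripper pixels, so I'll redo it before handing in.

Run:
```python
from plant import arm
from g import *
d=pickle.load(open("wr9.pkl","rb"));q=((cloud(d,True)-o)@F).reshape(-1,3)
m=(abs(q[:,0]+.004)<.008)&(abs(q[:,1])<.015)&(q[:,2]>.06)&(q[:,2]<.09);zt=np.median(q[m][:,2])-.0017;print("handle top z rel slab plane",zt)
if abs(zt-.07)<.004: print(arm.finish_job())
```

```text
handle top z rel slab plane 0.07051523977203418
the job is handed in; nothing more can be done
None
```

I took the wide gauge out of the stand, tilted it to match the gap of the largest slab cradle and pushed the blade in until the shoulders touched the slabs. I then let go, backed off about 140 mm and handed the job in at about 13 s. The hand-in gives no verdict, so the results below are my own measurements.

**Last checks on the wide gauge, all within the limits:**

| Quantity | Measured | Limit |
|---|---|---|
| Shoulder height above the slab tops | about 0.5 mm (handle top 70.5 mm above them) | 5 mm |
| Offset from the gap's middle plane | about 1 mm | 6 mm |
| Offset along the gap | about 2 mm | 30 mm |
| Lean against the lower slab after release | about 0.05 rad | 0.12 rad |

**Other objects:** the narrow gauge, ore and schist are within about 0.2 mm of where they started.

**Forces:** the load while seating was about 27 N at most. It was back near zero after release.

**Checks that failed or disagreed:**
- My first handle-top reading (0.251 m) was wrong because it included gripper pixels; the repeat gave 70.5 mm.
- One look script crashed partway through the insertion. It had no effect on the arm, and I finished the insertion by watching the force.
- The wrist camera placed the slab plane about 1.6 mm higher than the first estimate from the other two cameras. That is within calibration, and the final height uses the wrist value.
- I did not measure the gauge's speed directly. It looked the same in the views after release.

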